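# Screw the stopper into the filled thermal jug

### The job

The steel thermal jug has just been filled: put its stopper back into the neck and screw it fully home, so that its flange lies flat on the rim all round. Feel for the start of the thread first so that it does not go in crossed, never force it, and leave the jug and the things around it standing where they are.

Things in the scene. Friction and masses are not known exactly. Their poses are not given: they have to be found in the camera images.
- jug: Thermal jug, brushed steel body 152 mm wide, black plastic neck 82 mm wide, 180 mm high to the rim, weighs 4 kg, stands loose. Origin: centre of its underside, z up. The black handle points along its own -x, reaches 125 mm from the axis and stays below the rim.
- jug_rim (a point): Centre of the jug's mouth at the height of the rim, on the neck's axis. The bore is 60 mm wide and has a 4 mm bevel at the rim.
- jug_thread (a point): Point on the neck's axis 11 mm below the rim, level with the tops of four thread ridges inside the bore, 90 deg apart at an angle to the handle that differs from jug to jug. Each has a level top and an inclined underside, covers 56 deg and ends clockwise in an upright stop rib 3 mm higher than the ridge. The 28 deg gap after a rib leads into the groove under the next ridge.
- stopper: Grey plastic stopper, about 90 g, standing upright on its foot. Origin: centre of the foot's underside, z up. Shank 47 mm wide, tapering to 37 mm at the foot; flange 74 mm wide, 32 to 38 mm above the foot. Four lugs on its own +x, -x, +y and -y sides, 57 mm across the tips, 16 deg wide, 4 mm thick, their undersides 24 mm below the flange. Seen from above, clockwise screws it in.
- stopper_grip (a point): Middle of the stopper's upright grip bar, 51 mm above its foot. The bar runs along the stopper's own x: 46 mm long, 12 mm thick, from the flange (38 mm above the foot) up to 63 mm. Turning it the right way in the neck takes under 0.2 N m; at the ribs the torque rises sharply, and finger-tight, about 0.3 N m, is enough: 0.6 N m is forcing it.
- stopper_seat (a point): Centre of the flange's underside, 32 mm above the foot: 13.5 mm above the rim when the lugs ride on the ridges, 16.5 on a rib. Clockwise the lugs then only butt against the ribs; anticlockwise, within 85 deg, they come over the gaps and it can sink freely to 4 to 5 mm. From there clockwise it is drawn down 5 mm in about 1 rad, until the flange is on the rim and the lugs meet the ribs.
- tumbler: Bystander: blue tumbler, 81 mm wide, 114 mm high; origin under its centre.
- dial_timer: Bystander: round kitchen timer, 67 mm wide, 47 mm high; origin under its centre.
- dip_bowl: Bystander: small white bowl, 85 mm wide, 40 mm high; origin under its centre.
- spice_c: Bystander: spice jar with dark lid, 41 mm wide, 105 mm high; origin under its centre.
Things that resemble listed ones, but are neither listed nor needed, are in the scene too. What is shaped like the stopper but green is not meant.

How it is judged:
By the outcome, as a careful person would: the job done as asked, in the order asked, and still so for the second after the job is handed in, with the robot touching nothing.
It also fails if it takes over 64 s, if anything falls off the work surface, if the arm or the gripper's body presses on something with over 40 N, if the wrist force passes 120 N, or if a joint passes its speed limit or range.

### The arm

A 6-joint arm with a two-finger parallel gripper is mounted at the origin on a cart in front of the work surface, level with it; the furniture and walls round the work are solid. World frame = base frame: x ahead of the robot, y to its left, z up, the work surface at z = 0. Lengths are in m, angles in rad, forces in N, time in s.
With the tool pointing down it reaches from about 0.375 to 0.975 m from the base axis. Payload 3.8 kg.
Tool frame: the origin (TCP) lies at the very end of the fingers, on their centre line; the grasp point (between the pads) lies 19 mm behind it; z points along the fingers, y is the line along which they close (so a half turn about z gives the same grasp; the last joint's range is limited). The gripper opens to 85 mm and grips with 20 to 120 N. Pads are 22 mm wide; open, the fingers measure 114 mm over their backs; the gripper's body (76 mm by 85 mm) begins 54 mm behind the grasp point. The pads swing forward as they close: fully open they stand 13 mm farther back than shut.
Start: joints at [1.106, 0.264, 1.604, -0, 1.274, -0.037], TCP at [0.28, 0.614, 0.231] pointing down, gripper open.
Joint ranges: [-2.63, 2.63], [-0.94, 2.18], [0.31, 2.57], [-1.31, 4.45], [0, 2.66], [-2.55, 2.55]. Speed limits (rad/s): [2.57, 2.57, 3.14, 3.14, 3.14, 3.14].

### API

Orientations are given as a rotation vector (axis times angle).
In Python, from workcell import monitor, viewer, job gives the robot as it stands. The module is installed in compiled form; this text tells all that it offers.
- The arm moves only by the tool step_arm, never from a script. Its argument "series" is one flat list of numbers, 4 for each row, row after row: the shift along the tool's x, y, z in m, then the turn about the tool's z in rad. A call has 1 to 8 rows; each row is the pose to reach, as a shift and turn from the pose commanded when the call began, along the tool's axes at that moment; what a row does not reach only later rows make up. A row lasts 1/8 s, in which the tool goes at most 62.5 mm and 10.7 degrees, less where a joint would pass 70% of its speed; a pose out of reach is approached as far as the arm can. A call with a gripper value outside its range is refused whole. "gripper" is the opening, from 0 (shut) to 1 (fully open), set as the call begins (left out, the last holds). The fingers move at their own pace and stop on an object; "newtons" is the grip in N (left out, the last holds). Time passes only in rows, so rows that repeat a pose let the fingers close. It gives the time, the measured TCP pose, the force, the opening and the grip force at its end, in the units of the state.
- monitor.read_state(): the state, without advancing time (a new reading comes with each control period).
- viewer.read_camera(name): name is "scene" or "top" or "wrist"; returns a dict with "image" (420x560x3 uint8, red, green, blue), "intrinsics" (3x3 intrinsics, pixels), "distortion" ([k1, k2, p1, p2, k3] as OpenCV has them; the pictures are not rectified), "T" (4x4, takes a point from camera to world coordinates); the wrist camera has in their place "hand_eye" (4x4, takes a point from camera to tool coordinates, whose origin is the TCP and whose axes are the flange's). Camera axes: x right, y up, looking along -z (the intrinsics and any distortion apply to the point x, -y, -z); pixel columns grow to the right and rows downward; lengths in m; the calibration is good to about 2 mm. A picture is of the moment at which its call begins: read the wrist's pose just before it. There is no depth.
- job.finish_job(): hands the job in; it is judged then, once.
Trained networks look in a picture, given as the dict that the camera call returned (one of the last four; its "shot" number tells which), for a name from the list of things; names that differ only in an ending like _2 or _b are one class to them, and where a whole thing is asked for, a point or a joint stands for the part that bears it (a point fixed in the world has none). Each returns a list of dicts, best first, with "score" (0 to 1); they miss things now and then, are a little off and sometimes report something else, mostly with a low value. They report only what shows in the picture. A call takes as long as a camera call. They do not tell look-alikes from the thing itself.
- viewer.boxes_of(picture, label): "extent" ([centre column, centre row, width, height] in pixels, round what is visible of it).
- viewer.spot_point(picture, label): "point" ([column, row] in pixels: a listed point, or the origin of a listed thing).
The state is a dict: "time": time; "q": joint angles; "joint_vel": joint speeds; "joint_torque": joint torques, N m; "tool_pos": TCP position; "tcp_rot": TCP orientation; "wrist_force": force on the tool from outside, world axes, zero at the start; "torque": the same for the moment, N m; "width": opening from 0.0 (shut) to 1.0 (fully open); "grip_force": force on a finger pad.
Only numpy, scipy, OpenCV 4.12 (cv2) and the standard library are available. Lean on these libraries where they do the work, as an engineer would, in place of code of your own. Each camera call takes 0.05 s, during which the arm holds its last target. There are 200 camera calls.

## Working session

There is one attempt and no reset: what is moved stays moved. The work goes in short steps, Python scripts to look and compute and a tool call to move; the robot and the scene stay as the last step left them, time stands still between calls to the robot, and variables do not carry over. Pictures are saved under pics/ and viewed, at most 10 in all, crops included, and the job is handed in when it is done.

Besides the shell and the picture viewer there is one more tool, called after "Call:" in YAML: its name, and indented under it one key for each argument. step_arm: Moves the arm, as the interface text tells. Its arguments: {"type":"object","properties":{"series":{"type":"array"},"gripper":{"type":"number"},"newtons":{"type":"number"}},"required":["series"]}

```bash
mkdir -p pics; cat > h.py <<'E'
import numpy as np, cv2
from workcell import monitor, viewer, job
from scipy.spatial.transform import Rotation as R
def Tcam(p,s=None):
    if 'T' in p: return np.array(p['T'])
    s=s or monitor.read_state(); T=np.eye(4); T[:3,:3]=R.from_rotvec(s['tcp_rot']).as_matrix(); T[:3,3]=s['tool_pos']
    return T@np.array(p['hand_eye'])
def shot(n):
    s=monitor.read_state(); p=viewer.read_camera(n); return p,Tcam(p,s)
def toplane(p,T,uv,z):
    u=cv2.undistortPoints(np.array([[uv]],float),np.array(p['intrinsics']),np.array(p['distortion']))[0,0]
    d=T[:3,:3]@np.array([u[0],-u[1],-1]); o=T[:3,3]; return o+d*(z-o[2])/d[2]
def proj(p,T,X):
    c=np.linalg.inv(T)@np.append(X,1); 
    return cv2.projectPoints(np.array([[c[0],-c[1],-c[2]]]),np.zeros(3),np.zeros(3),np.array(p['intrinsics']),np.array(p['distortion']))[0][0,0]
def save(p,f): cv2.imwrite('pics/'+f,p['image'][:,:,::-1])
E
python3 - <<'E'
from h import *
np.set_printoptions(precision=3,suppress=True)
s=monitor.read_state(); print(s)
ims=[]
for n in ['top','scene']:
    p,T=shot(n); ims.append(p['image'])
    print(n,T[:3,3])
    for l,z in [('jug_rim',.18),('jug',0),('stopper_grip',.051),('stopper',0),('stopper_seat',.032)]:
        for r in viewer.spot_point(p,l)[:3]: print(l,round(r['score'],2),np.round(r['point']),toplane(p,T,r['point'],z))
    for l in ['tumbler','dial_timer','dip_bowl','spice_c','stopper']:
        for r in viewer.boxes_of(p,l)[:2]: print(' box',l,round(r['score'],2),np.round(r['extent']),toplane(p,T,r['extent'][:2],.03))
    save(p,n+'0.png')
E
```

```text
{'time': 0.0, 'q': array([ 1.106,  0.265,  1.605,  0.   ,  1.274, -0.037]), 'joint_vel': array([-0.   , -0.   ,  0.001, -0.001,  0.001,  0.003]), 'joint_torque': array([ -0.001, -51.509, -36.733,  -0.   ,   0.013,  -0.   ]), 'tool_pos': array([0.28 , 0.614, 0.23 ]), 'tcp_rot': array([-0.667, -3.069,  0.003]), 'wrist_force': array([-0.455, -0.279,  0.405]), 'torque': array([ 0.04 , -0.029, -0.037]), 'grip_force': 0.0, 'width': 0.9974123769270794}
top [ 0.427 -0.105  1.174]
jug_rim 0.69 [190. 227.] [0.479 0.103 0.18 ]
jug 0.66 [200. 224.] [0.495 0.116 0.   ]
jug 0.59 [230. 164.] [0.659 0.031 0.   ]
stopper_grip 0.91 [301. 236.] [ 0.456 -0.158  0.051]
stopper_grip 0.73 [322. 196.] [ 0.562 -0.215  0.051]
stopper 0.98 [320. 195.] [ 0.569 -0.215  0.   ]
stopper 0.9 [300. 235.] [ 0.462 -0.158  0.   ]
stopper_seat 0.98 [322. 195.] [ 0.566 -0.217  0.032]
stopper_seat 0.76 [297. 241.] [ 0.446 -0.149  0.032]
 box tumbler 0.63 [315. 148.  33.  37.] [ 0.695 -0.203  0.03 ]
 box dial_timer 0.67 [232. 162.  28.  21.] [0.659 0.022 0.03 ]
 box dip_bowl 0.84 [381. 272.  29.  32.] [ 0.361 -0.368  0.03 ]
[... 567 characters left out ...]
1 [319. 273.] [ 0.564 -0.218  0.032]
stopper_seat 0.6 [226. 207.] [0.474 0.065 0.032]
stopper_seat 0.57 [256. 273.] [ 0.451 -0.158  0.032]
 box tumbler 0.76 [366. 235.  40.  58.] [ 0.717 -0.17   0.03 ]
 box tumbler 0.34 [212. 183.  88.  94.] [0.482 0.175 0.03 ]
 box dial_timer 0.75 [303. 201.  23.  21.] [ 0.653 -0.001  0.03 ]
 box dial_timer 0.42 [212. 184.  83.  92.] [0.48 0.17 0.03]
 box dip_bowl 0.75 [263. 382.  52.  56.] [ 0.361 -0.374  0.03 ]
 box dip_bowl 0.26 [258. 274.  36.  27.] [ 0.454 -0.16   0.03 ]
 box spice_c 0.71 [276. 169.  15.  40.] [0.657 0.155 0.03 ]
 box stopper 0.76 [258. 274.  42.  32.] [ 0.455 -0.16   0.03 ]
 box stopper 0.7 [319. 274.  37.  31.] [ 0.564 -0.219  0.03 ]
```

View pics/top0.png

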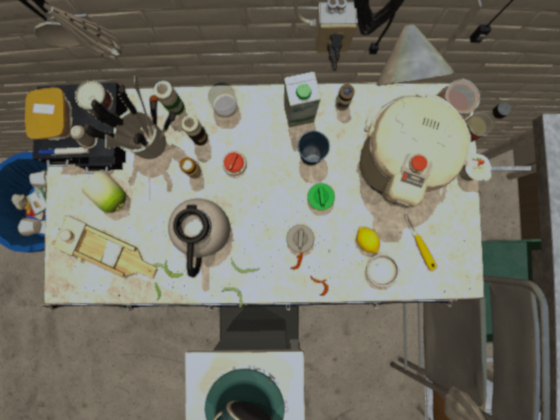

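View pics/scene0.png

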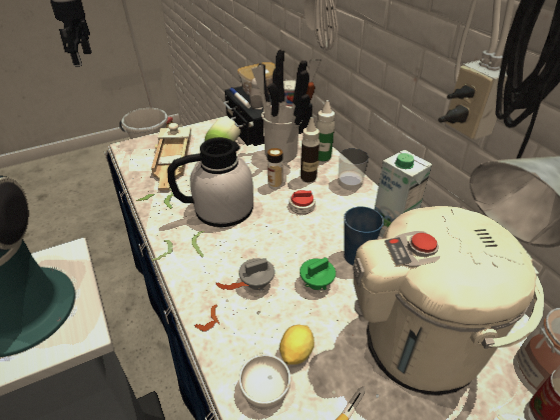

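The grey stopper stands near (0.454,-0.158), pixel (300,238) in the top view. The jug is near (0.483,0.10), pixel (192,222), with its handle pointing towards the robot.

```bash
cat >> h.py <<'E'
np.set_printoptions(precision=4,suppress=True)
def delta(X,s=None):
    s=s or monitor.read_state(); return R.from_rotvec(s['tcp_rot']).as_matrix().T@(np.array(X)-s['tool_pos'])
E
python3 - <<'E'
from h import *
s=monitor.read_state(); print(R.from_rotvec(s['tcp_rot']).as_matrix())
p,T=shot('wrist'); print(np.array(p['hand_eye']),p['intrinsics'],T[:3,3])
print(delta([.483,.10,.36]),delta([.453,-.158,.2]))
# camera over jug
he=np.array(p['hand_eye']); print(R.from_rotvec(s['tcp_rot']).as_matrix()@he[:3,3])
E
```

```text
[[-0.9099  0.4148  0.    ]
 [ 0.4148  0.9099  0.    ]
 [-0.      0.0001 -1.    ]]
[[-0.0008  0.9654  0.2607  0.0655]
 [ 1.      0.0006  0.0007 -0.0006]
 [ 0.0005  0.2607 -0.9654 -0.1413]
 [ 0.      0.      0.      1.    ]] [[330.3249   0.     276.4673]
 [  0.     330.3249 211.7874]
 [  0.       0.       1.    ]] [0.2201 0.6408 0.3726]
[-0.398  -0.3837 -0.1287] [-0.4777 -0.6309  0.0313]
[-0.0599  0.0266  0.1413]
```

```bash
python3 -c "
from h import *
print(delta([.543,.073,.27]))"
```

```text
[-0.4638 -0.3833 -0.0387]
```

Call:
step_arm:
  series: [-0.05, -0.03, -0.02, 0, -0.1, -0.06, -0.06, 0, -0.14, -0.1, -0.08, 0, -0.18, -0.14, -0.08, 0, -0.22, -0.18, -0.08, 0, -0.26, -0.22, -0.08, 0, -0.3, -0.26, -0.08, 0, -0.34, -0.3, -0.08, 0]

```text
time: 2.15
tool_pos: [0.4653, 0.1984, 0.3117]
tcp_rot: [0.666, 3.069, 0.001]
wrist_force: [0.9, 0.5, 0.4]
width: 0.999
grip_force: 0.0
```

```bash
python3 -c "
from h import *
print(delta([.543,.073,.27]),monitor.read_state()['tool_pos'])"
```

```text
[-0.1227 -0.082   0.0417] [0.4653 0.1984 0.3117]
```

Call:
step_arm:
  series: [-0.05, -0.03, 0.01, 0, -0.1, -0.07, 0.03, 0, -0.123, -0.083, 0.042, 0, -0.123, -0.083, 0.042, 0]

```text
time: 2.65
tool_pos: [0.5424, 0.0715, 0.2677]
tcp_rot: [-0.672, -3.066, 0.002]
wrist_force: [-0.3, 0.3, -0.4]
width: 1.0
grip_force: 0.0
```

```bash
python3 - <<'E'
from h import *
p,T=shot('wrist'); print(T[:3,3])
for l,z in [('jug_rim',.18),('jug_thread',.169),('jug',0)]:
    for r in viewer.spot_point(p,l)[:3]: print(l,round(r['score'],2),np.round(r['point']),toplane(p,T,r['point'],z))
save(p,'jug.png')
u=proj(p,T,[.483,.1,.17]).astype(int); print(u)
im=p['image'][max(0,u[1]-90):u[1]+90,max(0,u[0]-100):u[0]+100,::-1]
im=cv2.resize(im,None,fx=3,fy=3,interpolation=cv2.INTER_CUBIC).astype(float)
im=(255*(im/255)**.4).astype(np.uint8)
cv2.imwrite('pics/jugc.png',im)
E
```

```text
[0.483  0.0985 0.4091]
jug_rim 0.82 [284. 120.] [0.4826 0.1039 0.18  ]
jug_thread 0.82 [284. 120.] [0.4824 0.1038 0.169 ]
jug_thread 0.72 [284. 120.] [0.4825 0.1037 0.169 ]
jug_thread 0.45 [276. 271.] [0.5846 0.0502 0.169 ]
jug 0.84 [284. 121.] [0.4834 0.1074 0.    ]
[279 122]
```

View pics/jugc.png

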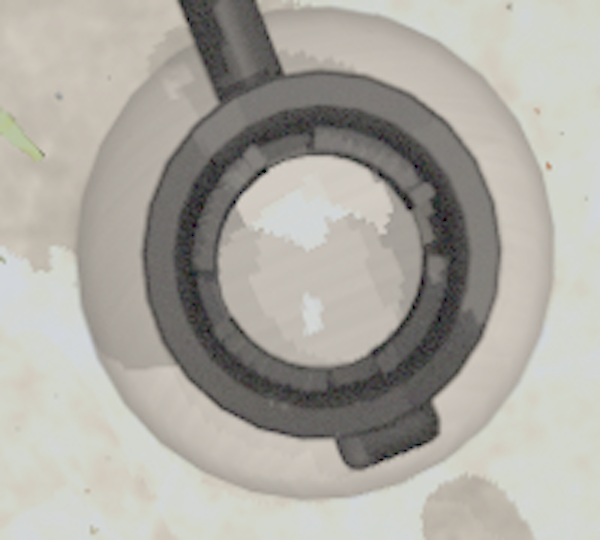

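The crop shows the bore centred near (321,256). Four ridges start clockwise at (312,135), (436,262), (328,380) and (201,270), and the darker gaps lie just anticlockwise of those edges.

```bash
python3 - <<'E'
from h import *
p,T=shot('wrist')
f=lambda c,z: toplane(p,T,[179+c[0]/3,32+c[1]/3],z)[:2]
print('rim centre',f((322,254),.18))
N=[f(c,.18) for c in [(145,254),(499,254),(322,72),(322,437)]]; print(np.mean(N,0),np.linalg.norm(N[0]-N[1]),np.linalg.norm(N[2]-N[3]))
pts={'S':[(312,135),(436,262),(328,380),(201,270)],'E':[(258,150),(430,190),(385,355),(215,320)]}
c=np.mean([f(x,.169) for x in pts['S']],0); print('thread c',c)
for k in pts:
    a=[np.degrees(np.arctan2(*(f(x,.169)-c)[::-1])) for x in pts[k]]; print(k,np.array(a),np.mod(a,90))
print(delta([.453+.075,-.158-.04,.2]))
E
```

```text
rim centre [0.4815 0.1089]
[0.4822 0.1086] 0.07989221040602808 0.08002530894779417
thread c [0.4831 0.1078]
S [ 159.2184   66.2286  -19.7616 -111.3658] [69.2184 66.2286 70.2384 68.6342]
E [-175.123    98.4605   12.1866  -86.613 ] [ 4.877   8.4605 12.1866  3.387 ]
[-0.0997 -0.2542  0.07  ]
```

```bash
cat >> h.py <<'E'
from scipy.optimize import least_squares
def neck(p,T,c0=(.482,.108),r0=.041):
    g=cv2.GaussianBlur(p['image'].max(2),(3,3),0).astype(float); P=[]
    for a in np.radians(np.arange(0,360,4)):
        rr=np.arange(r0-.007,r0+.007,.0004)
        uv=np.array([proj(p,T,[c0[0]+r*np.cos(a),c0[1]+r*np.sin(a),.18]) for r in rr]).astype(np.float32)
        v=cv2.remap(g.astype(np.float32),uv[:,:1],uv[:,1:],cv2.INTER_LINEAR)[:,0]
        d=v[4:]-v[:-4]; i=d.argmax(); 
        if d[i]>15: r=rr[i+2]; P.append([c0[0]+r*np.cos(a),c0[1]+r*np.sin(a)])
    P=np.array(P)
    return least_squares(lambda x:np.hypot(*(P-x[:2]).T)-x[2],[*c0,r0],loss='soft_l1',f_scale=.0005).x,len(P)
E
python3 - <<'E'
from h import *
p,T=shot('wrist')
print(neck(p,T))
E
```

```text
(array([0.4825, 0.1049, 0.0403]), 82)
```

Call:
step_arm:
  series: [-0.02, -0.05, 0.0, 0, -0.04, -0.1, 0.0, 0, -0.06, -0.15, 0.02, 0, -0.08, -0.2, 0.04, 0, -0.1, -0.25, 0.06, 0, -0.1, -0.254, 0.07, 0, -0.1, -0.254, 0.07, 0]

```text
time: 3.82
tool_pos: [0.5275, -0.198, 0.1986]
tcp_rot: [-0.667, -3.068, -0.002]
wrist_force: [-0.6, 0.1, 0.5]
width: 0.998
grip_force: 0.0
```

```bash
python3 - <<'E'
from h import *
p,T=shot('wrist'); print(T[:3,3])
for l,z in [('stopper_grip',.063),('stopper',0),('stopper_seat',.032)]:
    for r in viewer.spot_point(p,l)[:2]: print(l,round(r['score'],2),np.round(r['point']),toplane(p,T,r['point'],z))
u=proj(p,T,[.453,-.158,.06]).astype(int); print(u)
y0,x0=max(0,u[1]-90),max(0,u[0]-100); print(x0,y0)
im=p['image'][y0:u[1]+90,x0:u[0]+100,::-1]
cv2.imwrite('pics/stc.png',cv2.resize(im,None,fx=3,fy=3,interpolation=cv2.INTER_CUBIC))
E
```

```text
[ 0.4678 -0.1715  0.34  ]
stopper_grip 0.76 [289. 100.] [ 0.4551 -0.1549  0.063 ]
stopper_grip 0.74 [279. 238.] [ 0.5585 -0.2102  0.063 ]
stopper 0.95 [275. 223.] [ 0.5613 -0.2162  0.    ]
stopper 0.8 [283.  97.] [ 0.4477 -0.1549  0.    ]
stopper_seat 0.93 [275. 232.] [ 0.5609 -0.2157  0.032 ]
stopper_seat 0.72 [284.  99.] [ 0.4513 -0.1571  0.032 ]
[284  99]
184 9
```

View pics/stc.png

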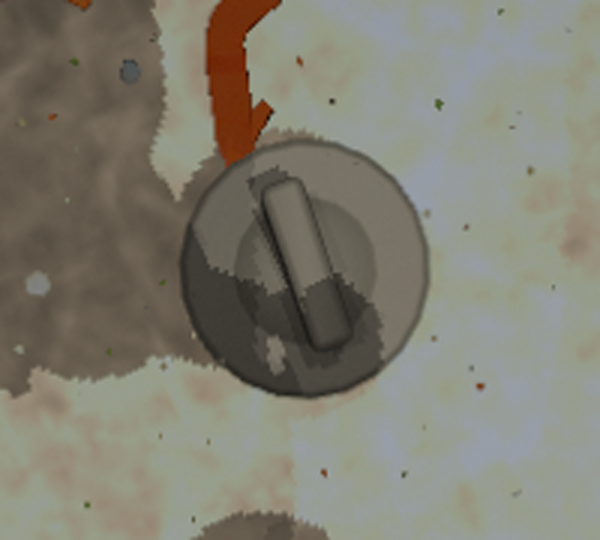

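The grey stopper's flange is centred at crop (305,268). Its bar top runs from about (283,190) to (332,338).

```bash
python3 - <<'E'
from h import *
p,T=shot('wrist')
f=lambda c,z: toplane(p,T,[184+c[0]/3,9+c[1]/3],z)[:2]
a,b=f((276,182),.063),f((339,347),.063); print('bar mid',(a+b)/2,np.linalg.norm(a-b),'ang',np.degrees(np.arctan2(*(b-a)[::-1])))
print('flange',f((305,268),.036))
s=monitor.read_state(); M=R.from_rotvec(s['tcp_rot']).as_matrix(); print('tool y ang',np.degrees(np.arctan2(M[1,1],M[0,1])),s['q'])
m=(a+b)/2; print(delta([*m,.12]))
E
```

```text
bar mid [ 0.4545 -0.1556] 0.045764234200288044 ang -2.381061709096844
flange [ 0.4533 -0.1552]
tool y ang 65.60943692928984 [-0.4021  0.0769  1.8793  0.0002  1.1836 -1.5473]
[0.0853 0.0077 0.0803]
```

Call:
step_arm:
  series: [0.04, 0.004, 0.02, -0.18, 0.085, 0.008, 0.06, -0.36, 0.085, 0.008, 0.1, -0.384, 0.085, 0.008, 0.1, -0.384]
  gripper: 0.5

```text
time: 4.58
tool_pos: [0.4513, -0.1545, 0.097]
tcp_rot: [-0.067, -3.135, -0.003]
wrist_force: [0.1, 0.4, -0.0]
width: 0.5
grip_force: 0.0
```

```bash
python3 - <<'E'
from h import *
s=monitor.read_state(); M=R.from_rotvec(s['tcp_rot']).as_matrix(); print('tool y ang',np.degrees(np.arctan2(M[1,1],M[0,1])),s['tool_pos'],delta([.454,-.1555,.042]))
E
```

```text
tool y ang 87.55125192270454 [ 0.4513 -0.1545  0.097 ] [-0.003 -0.001  0.055]
```

Call:
step_arm:
  series: [-0.003, -0.001, 0.03, 0, -0.003, -0.001, 0.05, 0, -0.003, -0.001, 0.055, 0, -0.003, -0.001, 0.055, 0]

```text
time: 5.08
tool_pos: [0.4585, -0.158, 0.0457]
tcp_rot: [0.069, 3.139, -0.001]
wrist_force: [0.3, -0.5, -0.1]
width: 0.501
grip_force: 0.0
```

Call:
step_arm:
  series: [0, 0, 0, 0, 0, 0, 0, 0, 0, 0, 0, 0, 0, 0, 0, 0, 0, 0, 0, 0]
  gripper: 0
  newtons: 50

```text
time: 5.7
tool_pos: [0.458, -0.1579, 0.0453]
tcp_rot: [0.069, 3.139, -0.001]
wrist_force: [0.6, 0.7, 5.6]
width: 0.129
grip_force: 53.3
```

Call:
step_arm:
  series: [0, 0, -0.02, 0, 0, 0, -0.07, 0, 0, 0, -0.13, 0, 0, 0, -0.19, 0, 0, 0, -0.22, 0, 0, 0, -0.22, 0, 0, 0, -0.22, 0, 0, 0, -0.22, 0]

```text
time: 6.7
tool_pos: [0.4556, -0.1571, 0.2616]
tcp_rot: [-0.069, -3.136, -0.003]
wrist_force: [0.3, -0.6, -1.2]
width: 0.127
grip_force: 52.4
```

```bash
python3 - <<'E'
from h import *
p,T=shot('wrist'); s=monitor.read_state(); print(s['tool_pos'],s['wrist_force'],s['width'])
t=s['tool_pos']; zf=t[2]-.0453
for l,z in [('stopper_grip',.051),('stopper',0),('stopper_seat',.032)]:
    for r in viewer.spot_point(p,l)[:1]: print(l,round(r['score'],2),np.round(r['point']),toplane(p,T,r['point'],zf+z)-t)
save(p,'held.png')
print(proj(p,T,t),delta([.4825,.105,t[2]]))
E
```

```text
[ 0.4557 -0.1571  0.2619] [ 0.0299  0.1646 -0.3589] 0.12902870852702694
stopper_grip 0.59 [279. 260.] [-0.0074  0.0006  0.0057]
stopper 0.95 [276. 222.] [-0.0093 -0.0003 -0.0453]
stopper_seat 0.83 [276. 246.] [-0.0065 -0.0006 -0.0133]
[277.9715 269.6549] [-0.0145  0.2633  0.0013]
```

View pics/held.png

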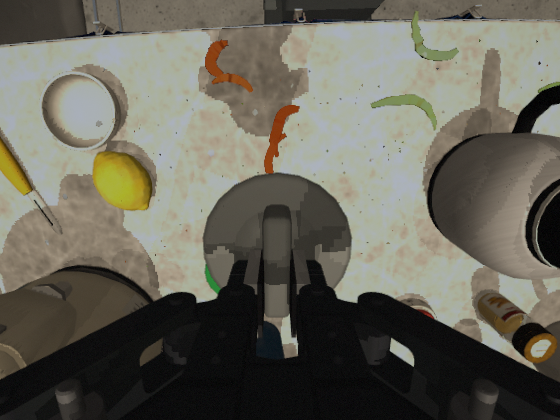

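The stopper is held upright and level. Its flange spans columns 204–351 with its top edge at row 174, so it sits a few mm toward −x of the TCP.

```bash
sed -i 's/def neck(p,T,c0=(.482,.108),r0=.041):/def neck(p,T,c0=(.482,.108),r0=.041,Z=.18,A=range(0,360,4)):/; s/np.radians(np.arange(0,360,4))/np.radians(np.array(A))/; s/np.sin(a),.18\]/np.sin(a),Z]/' h.py
python3 - <<'E'
from h import *
p,T=shot('wrist'); s=monitor.read_state(); t=s['tool_pos']
for dz in (.036,.038):
  for x0 in (-.004,-.008):
    x,n=neck(p,T,(t[0]+x0,t[1]),.037,t[2]-.0453+dz,range(80,281,4)); print(x[:2]-t[:2],x[2],n)
  for c in [(-.004),(-.007)]:
    P=[proj(p,T,[t[0]+c+.037*np.cos(a),t[1]+.037*np.sin(a),t[2]-.0453+dz]) for a in (np.pi,np.pi/2,-np.pi/2)]; print(c,np.round(P,1).tolist())
E
```

```text
[-0.0077 -0.0002] 0.03622111063793363 51
[-0.008  -0.0001] 0.03606920394927615 51
-0.004 [[273.9, 179.0], [353.1, 250.8], [202.2, 257.1]]
-0.007 [[273.6, 172.5], [353.2, 245.1], [201.5, 251.4]]
[-0.0085 -0.0002] 0.03573548375822611 51
[-0.0086 -0.0001] 0.03570108976890464 51
-0.004 [[273.9, 179.7], [354.0, 252.4], [201.3, 258.7]]
-0.007 [[273.6, 173.2], [354.1, 246.5], [200.6, 252.9]]
```

Call:
step_arm:
  series: [-0.015, 0.045, -0.01, 0.02, -0.03, 0.1, -0.01, 0.04, -0.045, 0.155, -0.01, 0.06, -0.06, 0.21, -0.01, 0.08, -0.075, 0.25, -0.01, 0.08, -0.075, 0.266, -0.01, 0.08, -0.075, 0.266, -0.01, 0.08, -0.075, 0.266, -0.01, 0.08]

```text
time: 7.95
tool_pos: [0.5431, 0.1037, 0.2741]
tcp_rot: [-0.195, -3.135, 0.001]
wrist_force: [-0.0, 0.0, -0.7]
width: 0.128
grip_force: 52.4
```

```bash
python3 - <<'E'
from h import *
p,T=shot('wrist'); s=monitor.read_state(); t=s['tool_pos']; M=R.from_rotvec(s['tcp_rot']).as_matrix()
print(t,s['q'],'y ang',np.degrees(np.arctan2(M[1,1],M[0,1])),M[:,2])
for c in [(.4825,.105),(.484,.107)]: print(neck(p,T,c,.041,.18,range(60,301,4)))
for r in viewer.spot_point(p,'jug_rim')[:2]: print(r['score'],toplane(p,T,r['point'],.18))
x,n=neck(p,T,(t[0]-.007,t[1]),.0365,t[2]-.0453+.036,range(80,281,4)); print('flange',x[:2]-t[:2],x[2])
save(p,'j2.png')
u=proj(p,T,[.4825,.105,.17]).astype(int); y0,x0=max(0,u[1]-65),u[0]-80; print(x0,y0)
im=p['image'][y0:u[1]+65,x0:u[0]+80,::-1]; im=cv2.resize(im,None,fx=4,fy=4,interpolation=cv2.INTER_CUBIC); cv2.imwrite('pics/j2c.png',(255*(im/255.)**.4).astype(np.uint8))
E
```

```text
[0.5432 0.1035 0.2743] [ 0.1436  0.0085  1.813  -0.0006  1.3204 -1.3019] y ang 82.82991798069408 [-0.0002 -0.0006 -1.    ]
(array([0.4825, 0.105 , 0.0402]), 56)
(array([0.4827, 0.105 , 0.0403]), 61)
0.78 [0.4827 0.1044 0.18  ]
flange [-0.008   0.0005] 0.03613110552522716
189 65
```

View pics/j2c.png

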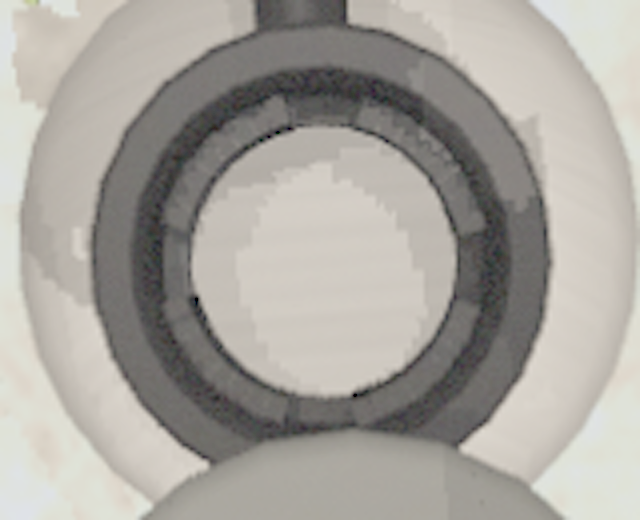

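The crop shows bore gaps centred at the top (323), bottom (324), left (row 264) and right (row 268). The bar, and with it the lugs, therefore already line up with the gaps.

Call:
step_arm:
  series: [0.03, -0.003, 0, 0, 0.053, -0.0054, 0.02, 0, 0.053, -0.0054, 0.045, 0, 0.053, -0.0054, 0.05, 0, 0.053, -0.0054, 0.05, 0]

```text
time: 8.68
tool_pos: [0.4904, 0.1055, 0.2245]
tcp_rot: [-0.196, -3.135, 0.0]
wrist_force: [-0.9, -0.4, -0.1]
width: 0.124
grip_force: 52.3
```

```bash
python3 - <<'E'
from h import *
s=monitor.read_state(); print(s['tool_pos'],s['wrist_force'],s['torque'],delta([.49,.1047,.208]))
E
```

```text
[0.4904 0.1055 0.2245] [-0.8624 -0.3841 -0.1206] [0.0092 0.0241 0.0088] [ 0.0003 -0.0008  0.0165]
```

Call:
step_arm:
  series: [0, -0.001, 0.003, 0, 0, -0.001, 0.006, 0, 0, -0.001, 0.009, 0, 0, -0.001, 0.011, 0, 0, -0.001, 0.011, 0]

```text
time: 9.3
tool_pos: [0.49, 0.1051, 0.213]
tcp_rot: [-0.194, -3.135, 0.0]
wrist_force: [-0.6, -0.3, -0.7]
width: 0.128
grip_force: 52.3
```

Call:
step_arm:
  series: [0, 0, 0.0015, 0, 0, 0, 0.003, 0, 0, 0, 0.0045, 0, 0, 0, 0.006, 0, 0, 0, 0.006, 0]

```text
time: 9.93
tool_pos: [0.4901, 0.105, 0.2071]
tcp_rot: [-0.194, -3.135, 0.0]
wrist_force: [0.6, 0.4, 0.3]
width: 0.127
grip_force: 52.3
```

Call:
step_arm:
  series: [0, 0, 0.001, 0, 0, 0, 0.002, 0, 0, 0, 0.003, 0, 0, 0, 0.004, 0, 0, 0, 0.004, 0]

```text
time: 10.55
tool_pos: [0.4901, 0.1051, 0.2032]
tcp_rot: [-0.194, -3.135, 0.0]
wrist_force: [-0.1, 0.2, -0.4]
width: 0.12
grip_force: 52.3
```

No contact at 3.5 mm below the ridge tops, so the lugs are in the gaps. I'll keep sinking.

Call:
step_arm:
  series: [0, 0, 0.001, 0, 0, 0, 0.002, 0, 0, 0, 0.003, 0, 0, 0, 0.004, 0, 0, 0, 0.005, 0, 0, 0, 0.005, 0]

```text
time: 11.3
tool_pos: [0.4902, 0.1051, 0.1983]
tcp_rot: [0.194, 3.136, 0.0]
wrist_force: [-0.1, 0.0, -0.2]
width: 0.121
grip_force: 52.4
```

Call:
step_arm:
  series: [0, 0, 0.0005, 0, 0, 0, 0.001, 0, 0, 0, 0.001, 0]

```text
time: 11.68
tool_pos: [0.4904, 0.1052, 0.198]
tcp_rot: [0.194, 3.135, 0.0]
wrist_force: [-1.9, 0.4, 5.1]
width: 0.125
grip_force: 53.2
```

```bash
python3 -c "
from h import *
s=monitor.read_state(); print(s['tool_pos'],s['wrist_force'],s['torque'],s['q'])"
```

```text
[0.4904 0.1052 0.198 ] [-1.8768  0.4212  5.115 ] [-0.0734  0.44   -0.0654] [ 0.1616 -0.0431  2.0059  0.0001  1.178  -1.2855]
```

Touched the bottom of the gaps at the expected height. Now screwing clockwise, with the tool moving on an arc to allow for the off-centre grip.

Call:
step_arm:
  series: [0, -0.0004, 0.0, 0.05, 0, -0.0007, 0.0003, 0.1, 0.0001, -0.001, 0.0006, 0.15, 0.0001, -0.0014, 0.0008, 0.2, 0.0001, -0.0014, 0.0008, 0.2]

```text
time: 12.3
tool_pos: [0.4904, 0.104, 0.1971]
tcp_rot: [0.506, 3.099, 0.001]
wrist_force: [-0.5, 1.1, 5.9]
width: 0.124
grip_force: 53.2
```

```bash
cat > st.py <<'E'
from h import *
s=monitor.read_state(); M=R.from_rotvec(s['tcp_rot']).as_matrix()
print(s['tool_pos'],'tool F',M.T@s['wrist_force'],'tool T',M.T@s['torque'],'yaw',np.degrees(np.arctan2(M[1,1],M[0,1])),M[:,2],s['q'][5])
E
python3 st.py
```

```text
[0.4904 0.104  0.1971] tool F [ 0.8664  0.8992 -5.8971] tool T [ 0.0183  0.2479 -0.0162] yaw 71.47385317344038 [ 0.0013  0.0006 -1.    ] -1.0886295052092794
```

Call:
step_arm:
  series: [0, -0.0007, 0.0005, 0.1, 0.0001, -0.0014, 0.001, 0.2, 0.0003, -0.0021, 0.0015, 0.3, 0.0003, -0.0021, 0.0015, 0.3]

```text
time: 12.8
tool_pos: [0.4894, 0.102, 0.1957]
tcp_rot: [0.964, 2.989, 0.001]
wrist_force: [-1.2, 1.4, 5.1]
width: 0.128
grip_force: 53.2
```

```bash
python3 st.py
```

```text
[0.4894 0.102  0.1957] tool F [ 1.8248  0.4405 -5.1249] tool T [0.1527 0.2638 0.0757] yaw 54.265924215393966 [ 0.0013  0.0004 -1.    ] -0.7917826417232386
```

Call:
step_arm:
  series: [0, -0.0007, 0.0005, 0.1, 0.0001, -0.0014, 0.001, 0.2, 0.0003, -0.0021, 0.0015, 0.3, 0.0003, -0.0021, 0.0015, 0.3]

```text
time: 13.3
tool_pos: [0.4881, 0.1003, 0.1943]
tcp_rot: [1.399, 2.811, 0.001]
wrist_force: [-0.1, 0.1, 6.0]
width: 0.126
grip_force: 53.3
```

```bash
python3 st.py
```

```text
[0.4881 0.1003 0.1943] tool F [ 0.1438 -0.0047 -6.0359] tool T [0.295  0.1232 0.1106] yaw 37.08077436299373 [ 0.0016  0.0001 -1.    ] -0.4943721355877746
```

Call:
step_arm:
  series: [0, -0.0004, 0.0002, 0.05, 0, -0.0007, 0.0005, 0.1, 0.0001, -0.001, 0.0007, 0.15, 0.0001, -0.001, 0.0007, 0.15]

```text
time: 13.8
tool_pos: [0.4873, 0.0997, 0.1936]
tcp_rot: [1.605, 2.699, 0.001]
wrist_force: [-0.2, 1.3, 5.2]
width: 0.126
grip_force: 53.3
```

```bash
python3 st.py
```

```text
[0.4873 0.0997 0.1936] tool F [ 1.2528  0.5142 -5.229 ] tool T [0.2375 0.0165 0.0234] yaw 28.521210319813548 [ 0.0017 -0.0001 -1.    ] -0.345662725268706
```

Call:
step_arm:
  series: [0, -0.0004, 0.0002, 0.04, 0, -0.0005, 0.0004, 0.07, 0, -0.0007, 0.0005, 0.1, 0, -0.0007, 0.0005, 0.1]

```text
time: 14.3
tool_pos: [0.4866, 0.0994, 0.1932]
tcp_rot: [1.737, 2.616, 0.001]
wrist_force: [-0.8, 0.5, 6.8]
width: 0.123
grip_force: 53.4
```

```bash
python3 st.py
```

```text
[0.4866 0.0994 0.1932] tool F [ 0.81   -0.5455 -6.8176] tool T [ 0.3781  0.1359 -0.1488] yaw 22.826573840950605 [ 0.0015 -0.0001 -1.    ] -0.246698116819563
```

Call:
step_arm:
  series: [0, -0.0002, 0.0, 0.02, 0, -0.0003, 0.0001, 0.04, 0, -0.0003, 0.0001, 0.04]

```text
time: 14.68
tool_pos: [0.4861, 0.0993, 0.1932]
tcp_rot: [1.788, 2.582, 0.001]
wrist_force: [-2.4, 0.1, 6.5]
width: 0.123
grip_force: 53.8
```

```bash
python3 st.py
```

```text
[0.4861 0.0993 0.1932] tool F [ 0.9099 -2.172  -6.5244] tool T [ 0.5224  0.2007 -0.533 ] yaw 20.587488900571078 [ 0.001  -0.0002 -1.    ] -0.20762340981980915
```

The torque has risen sharply to about 0.5 N m with the drop complete, so the stopper is home. I'll ease off the wind-up, release and check.

Call:
step_arm:
  series: [0, 0.0002, -0.0002, -0.025, 0, 0.0002, -0.0003, -0.025]

```text
time: 14.92
tool_pos: [0.4861, 0.0993, 0.1932]
tcp_rot: [1.757, 2.603, 0.0]
wrist_force: [-2.2, -0.3, 6.8]
width: 0.121
grip_force: 53.3
```

```bash
python3 st.py
```

```text
[0.4861 0.0993 0.1932] tool F [ 0.5778 -2.1713 -6.7719] tool T [0.4878 0.1768 0.0223] yaw 21.957496884720197 [ 0.0006 -0.     -1.    ] -0.23174059135816705
```

Call:
step_arm:
  series: [0, 0, 0, 0, 0, 0, 0, 0, 0, 0, 0, 0, 0, 0, 0, 0]
  gripper: 0.45

```text
time: 15.42
tool_pos: [0.4858, 0.0993, 0.1922]
tcp_rot: [-1.759, -2.603, 0.0]
wrist_force: [0.8, -0.0, 0.6]
width: 0.454
grip_force: 0.0
```

Call:
step_arm:
  series: [0, 0, -0.02, 0, 0, 0, -0.06, 0, -0.03, 0, -0.1, 0, -0.06, 0, -0.1, 0, -0.06, 0, -0.1, 0, -0.06, 0, -0.1, 0, -0.06, 0, -0.1, 0]

```text
time: 16.3
tool_pos: [0.5076, 0.0444, 0.2917]
tcp_rot: [-1.758, -2.602, 0.001]
wrist_force: [0.0, -0.0, -0.3]
width: 0.45
grip_force: 0.0
```

```bash
python3 - <<'E'
from h import *
import os
os.system('python3 st.py')
p,T=shot('wrist'); q,T2=shot('scene')
for l,z in [('jug_rim',.18),('stopper_seat',.18),('stopper_grip',.199),('jug',0)]:
    for n,(a,b) in {'w':(p,T),'s':(q,T2)}.items():
        for r in viewer.spot_point(a,l)[:1]: print(n,l,round(r['score'],2),toplane(a,b,r['point'],z))
w=cv2.resize(p['image'],(400,300)); 
c=q['image'][120:240,140:300]; c=cv2.resize(c,(400,300),interpolation=cv2.INTER_CUBIC)
w=p['image'][0:300,80:480]; 
cv2.imwrite('pics/end.png',np.hstack([w,c])[:,:,::-1])
E
```

```text
[0.5076 0.0444 0.2917] tool F [-0.0259  0.0251  0.2805] tool T [-0.0206 -0.0396 -0.027 ] yaw 21.930773115788416 [-0.0016  0.0003 -1.    ] -0.3447413164006741
this script no longer has the robotException ignored in: <_io.TextIOWrapper mode='rw' encoding='UTF-8'>
Traceback (most recent call last):
BrokenPipeError: [Errno 32] Broken pipe
```

```bash
python3 - <<'E'
from h import *
p,T=shot('wrist'); q,T2=shot('scene')
for l,z in [('jug_rim',.18),('stopper_seat',.18),('stopper_grip',.199),('jug',0)]:
    for n,(a,b) in {'w':(p,T),'s':(q,T2)}.items():
        for r in viewer.spot_point(a,l)[:1]: print(n,l,round(r['score'],2),toplane(a,b,r['point'],z))
c=q['image'][120:240,140:300]; c=cv2.resize(c,(400,300),interpolation=cv2.INTER_CUBIC)
w=p['image'][0:300,80:480]
cv2.imwrite('pics/end.png',np.hstack([w,c])[:,:,::-1])
E
```

```text
s jug_rim 0.74 [0.4831 0.0956 0.18  ]
w stopper_seat 0.7 [ 0.5359 -0.0974  0.18  ]
s stopper_seat 0.71 [0.4852 0.1059 0.18  ]
w stopper_grip 0.87 [ 0.5343 -0.0886  0.199 ]
s stopper_grip 0.94 [ 0.4831 -0.3223  0.199 ]
w jug 0.4 [0.6579 0.0199 0.    ]
s jug 0.73 [0.4833 0.1108 0.    ]
```

View pics/end.png

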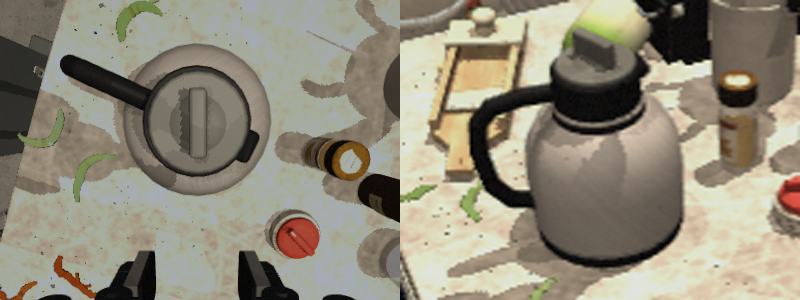

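The wrist view (left) shows the flange concentric on the neck at (198,122). In the scene view (right) it lies flat on the rim, and the jug and the spice jar and timer next to it still stand in place. The 1.07 rad turn matches the expected gap-to-rib travel, so I'm handing in.

```bash
python3 -c "
from workcell import job
print(job.finish_job())"
```

```text
the job is handed in; nothing more can be done
None
```

The stopper is screwed fully home with its flange flat on the jug's rim; torque peaked at about 0.53 N m at the ribs, above finger-tight but under the 0.6 N m limit, and the job is handed in.

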